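# Load a slide tray under the stage clip

## Task

Load the slide tray into the stage: hold the long tail of the spring clip down with one fingertip so that its jaw lifts, and while it is held, gently push the tray with the other fingertip against its upright rear tab, along the channel and under the jaw until its front edge is fully home against the end stop. Then let the clip down onto the tray so that it clamps it, and move clear. Do not grip or lift anything, and leave all the other things on the table where they are.

Things in the scene. Friction and masses are not known exactly. Their poses are not given: they have to be found in the camera images.
- stage: slide stage bolted to the table, grey bed 195 mm long (x -110 to +85 mm). Origin on the table plane under the channel's middle; x along the channel from its open rear end (robot side) to the end stop, y left, z up. Channel floor 20 mm above the table, rails 24 mm (inner faces y = +-23 mm), stop face at x = +70 mm. Clip shaft along x at y = +36 mm, 23 mm up, its lugs to 28 mm
- tray: loose flat white slide tray, 80 x 43 x 6 mm (x, y, z), about 0.25 kg, two glass slides on it, in the channel. Origin at the centre of the underside, axes along the stage's; front edge at x = +40 mm. Home is x = +30 mm in the stage's frame; it starts 45 to 65 mm short of that, before the jaw
- tray_tab (a point): middle of the rear face of the tray's upright rear tab, 7 mm above the tray's underside and 40 mm behind its centre. The tab is 4 mm thick, 43 mm wide, and its top is 14 mm above the tray's underside (34 mm above the table)
- clip (a joint): angle of the steel spring clip, rad: 0 at rest (jaw 1.5 mm above the channel floor, blocking the tray), growing as the tail is pressed down, 0.42 at its stop. The jaw clears the tray above about 0.22 (press to 0.3 or more) and rests on the seated tray at about 0.19. Nothing latches it; the spring returns it: about 5 N at the tail's middle line at 0.2, 8 to 10 N at 0.35
- clip_pad (a point): middle of the top face of the clip's tail (moves with it): a ribbed steel plate, 115 mm along the stage's x (-102 to +13 mm), 35 mm wide (stage y +38 to +75 mm, middle line +60). At rest it slopes up to the left by 0.35 rad, middle 33 mm above the table; at 0.35 it is level, top 24 mm above the table, lower than the tab's top. A fingertip can slide along it
- clip_jaw (a point): lower edge of the clip's jaw, at its middle (moves with the clip). The jaw spans x = +36 to +52 mm and y = +11 to +15 mm in the stage's frame
- tweezers: loose steel tweezers, 120 mm long along its y axis, lying right of the stage; bystander. Origin at the centre of the underside
- vial_2: loose brown vial with black cap, 27 mm diameter, 60 mm tall, behind the stage's end stop; bystander. Origin at the centre of the underside
- petri_dish: loose clear petri dish, 62 mm diameter, 13 mm high, left of the stage; bystander. Origin at the centre of the underside
- bottle_oil: loose small white bottle with red cap, 40 mm diameter, 80 mm tall, at the right side of the table; bystander. Origin at the centre of the underside
- beaker: loose beaker, 57 mm diameter, 70 mm tall, at the left side of the table; bystander. Origin at the centre of the underside
- timer: loose bench timer, 66x60x20 mm, at the left side; bystander. Origin at the centre of the underside
- striped_roll: loose tape roll, 72 mm diameter, 25 mm high, at the right side of the table; bystander. Origin at the centre of the underside
Mind the look-alikes: they are no part of the job. Several things have the shape of the stage; the one meant has the colours described above. What is shaped like the tray but black is not meant.

How it is judged (in metres and radians):
On the way, in this order (a step that is already met when the one before it is completed fails the run):
1. the clip is held open while the tray is still short of the jaw (value of joint clip above 0.22 rad and x of tray in the frame of stage below -0.002 m), for 0.2 s.
2. the tray is home against the end stop while the clip is still held open (x of tray in the frame of stage between 0.0265 and 0.034 m and y of tray in the frame of stage between -0.005 and 0.005 m and z of tray in the frame of stage between 0.017 and 0.023 m and angle between the x axis of tray and the x axis of stage, either way round below 0.08 rad and angle between tray's own z axis and vertical below 0.05 rad and value of joint clip above 0.23 rad), for 0.2 s.
At the end, for the whole second after the job is handed in: the tray lies flat in the channel, its front edge within 3.5 mm of the end stop, at rest, and the released clip rests on it (clip angle 0.15 to 0.23) (x of tray in the frame of stage between 0.0265 and 0.034 m and y of tray in the frame of stage between -0.005 and 0.005 m and z of tray in the frame of stage between 0.017 and 0.023 m and angle between the x axis of tray and the x axis of stage, either way round below 0.08 rad and angle between tray's own z axis and vertical below 0.05 rad and value of joint clip between 0.15 and 0.23 rad and linear speed of tray below 0.01 m/s); the robot touches nothing.
It fails at once if the tray is lifted or tipped (z of tray in the frame of stage above 0.028 m or angle between tray's own z axis and vertical above 0.2 rad).
It fails at once if the tray is squeezed or rammed (over 40 N from the fingers) (contact force between the fingers and tray above 40 N).
It fails at once if another thing is moved by more than 30 mm or knocked over (distance of any of tweezers, vial_2, petri_dish, bottle_oil, beaker, timer, striped_roll from where it was at the start of the episode above 0.03 m or angle between any of vial_2, bottle_oil, beaker's own z axis and vertical above 0.5 rad).
It also fails if it takes over 45 s, if anything falls off the work surface, if the arm or the gripper's body presses on something with over 40 N, if the wrist force passes 120 N, or if a joint passes its speed limit or range.

## Robot

A 6-joint arm with a two-finger parallel gripper is mounted at the origin on a cart in front of the work surface, level with it; the furniture and walls round the work are solid. World frame = base frame: x ahead of the robot, y to its left, z up, the work surface at z = 0. Lengths are in mm, angles in rad, forces in N, time in s.
With the tool pointing down it reaches from about 275 to 750 mm from the base axis. Payload 10.2 kg.
Tool frame: the origin (TCP) lies midway between the tips of the shut fingers; the grasp point (between the pads) lies 19 mm behind it; z points along the fingers, y is the line along which they close (so a half turn about z gives the same grasp; the last joint's range is limited). The gripper opens to 85 mm and grips with 20 to 120 N. Pads are 22 mm wide; open, the fingers measure 114 mm over their backs; the gripper's body (76 mm by 85 mm) begins 54 mm behind the grasp point. The pads swing forward as they close: fully open they stand 13 mm farther back than shut.
Start: joints at [0.962, 0.313, 1.498, -0, 1.331, -0.223], TCP at [197.571, 486.412, 231.294] pointing down, gripper open.
Joint ranges: [-2.94, 2.94], [-0.97, 2.17], [0.19, 2.56], [-1.23, 4.37], [0.02, 3.11], [-2.88, 2.88]. Speed limits (rad/s): [2.39, 2.39, 3.01, 3.14, 3.14, 3.14].

## Interface

Orientations are given as a unit quaternion [w, x, y, z].
In Python, from rig import sense, capture, finish_job, find_in, place_of gives the robot as it stands. The module is installed in compiled form; this text tells all that it offers.
- The arm moves only by the shell command python3 -m jog 'ROWS' [FORCE]. ROWS is JSON, a list of rows, each an object of numbers: "tx", "ty", "tz": the shift along the tool's x, y, z in mm; "ax", "ay", "az": the turn, a rotation vector about the tool's x, y, z in rad; "jaw": the closure, from -1 (fully open) to 1 (shut), so that 0 is half open. In form: [{"tx": .., "ty": .., "tz": .., "ax": .., "ay": .., "az": .., "jaw": ..}, ...]. A call has 1 to 5 rows; each row shifts and turns the commanded pose from where the row before left it, along the tool's axes as they then stand; what a row does not reach is not made up. A row lasts 1/8 s, in which the tool goes at most 62.5 mm and 10.7 degrees, less where a joint would pass 70% of its speed; a pose out of reach is approached as far as the arm can. A call with a gripper value outside its range is refused whole. The fingers move at their own pace and stop on an object; FORCE is the grip in N (left out, the last holds). Time passes only in rows, so rows that do not move let the fingers close. It gives the time, the measured TCP pose, the force, the opening and the grip force at its end, in the units of the state.
- sense(): the state, without advancing time (a new reading comes with each control period).
- capture(name): name is "scene" or "top"; returns a dict with "color" (420x560x3 uint8, red, green, blue), "depth" (420x560 float32, mm along the optical axis (not along the pixel's ray), 0 where there is no reading), "fx", "fy", "cx", "cy" (pixels), "camera_from_world" (4x4, takes a point from world to camera coordinates). Camera axes: x right, y up, looking along -z (the intrinsics and any distortion apply to the point x, -y, -z); pixel columns grow to the right and rows downward; lengths in mm; the calibration is good to about 2 mm. A picture is of the moment at which its call begins.
- finish_job(): hands the job in; it is judged then, once.
Trained networks look in the newest picture that a camera, given by its name, has taken for a name from the list of things; names that differ only in an ending like _2 or _b are one class to them, and where a whole thing is asked for, a point or a joint stands for the part that bears it (a point fixed in the world has none). Each returns a list of dicts, best first, with "conf" (0 to 1); they miss things now and then, are a little off and sometimes report something else, mostly with a low value. They report only what shows in the picture. A call takes as long as a camera call. They do not tell look-alikes from the thing itself.
- find_in(query, camera): "centre" ([column, row] in pixels, amid what is visible of it).
- place_of(query, camera): "centre" ([column, row] in pixels: a listed point, or the origin of a listed thing).
The state is a dict: "time_s": time; "joints": joint angles; "dq": joint speeds; "tau": joint torques, N m; "eef_pos": TCP position; "ee_rot": TCP orientation; "force": force on the tool from outside, world axes, zero at the start; "wrist_torque": the same for the moment, N m; "grip_width": opening from 0.0 (shut) to 1.0 (fully open); "grip_force": force on a finger pad.
Only numpy, scipy, OpenCV 4.12 (cv2) and the standard library are available. Lean on these libraries where they do the work, as an engineer would, in place of code of your own. Each camera call takes 0.05 s, during which the arm holds its last target. There are 200 camera calls.

## Working session

There is one attempt and no reset: what is moved stays moved. The work goes in short steps, Python scripts to look and compute and a shell command to move; the robot and the scene stay as the last step left them, time stands still between calls to the robot, and variables do not carry over. Pictures are saved under pics/ and viewed, at most 11 in all, crops included, and the job is handed in when it is done.

```bash
mkdir -p pics; cat > h.py <<'E'
import numpy as np, cv2
from rig import sense, capture, finish_job, find_in, place_of
def w2p(c,P):
    P=np.atleast_2d(P); q=(c["camera_from_world"]@np.c_[P,np.ones(len(P))].T).T
    return np.c_[c["fx"]*q[:,0]/-q[:,2]+c["cx"], c["fy"]*-q[:,1]/-q[:,2]+c["cy"]]
def p2w(c,uv,z=None,d=None):
    u,v=uv; M=np.linalg.inv(c["camera_from_world"])
    r=M[:3,:3]@np.array([(u-c["cx"])/c["fx"],-(v-c["cy"])/c["fy"],-1]); o=M[:3,3]
    if d is None and z is None:
        p=c["depth"][int(v)-1:int(v)+2,int(u)-1:int(u)+2]; d=np.median(p[p>0]) if (p>0).any() else np.nan
    return o+r*(d if z is None else (z-o[2])/r[2])
def save(c,n): cv2.imwrite(f"pics/{n}.png",c["color"][:,:,::-1])
E
python3 - <<'E'
from h import *
print(sense())
for n in("scene","top"):
    c=capture(n); save(c,n+"0"); print(n,c["fx"],np.linalg.inv(c["camera_from_world"])[:3].round(2).tolist(),[k for k in c])
    for q in("stage","tray","tray_tab","clip_pad","clip_jaw"):
        for r in (place_of(q,n))[:4]:
            print(q,np.round(r["centre"]),round(r["conf"],2),p2w(c,r["centre"]).round())
E
```

```text
{'time_s': 0.0, 'joints': array([ 9.61581268e-01,  3.13524139e-01,  1.49843844e+00, -9.75957518e-06,
        1.33098760e+00, -2.23425480e-01]), 'dq': array([-0.00147405, -0.00021648, -0.00078713, -0.00034964, -0.00158827,
        0.00089768]), 'tau': array([ 8.42413465e-04, -4.12266541e+01, -2.59740239e+01, -1.33097215e-04,
        4.15167669e-03,  6.75938665e-07]), 'eef_pos': array([197.43028512, 486.19018854, 230.69662647]), 'ee_rot': array([-2.70154083e-04,  1.91699610e-01,  9.81453411e-01, -6.22698138e-04]), 'force': array([ 0.14751673, -0.25500217,  0.35248511]), 'wrist_torque': array([-0.01983986,  0.02987997,  0.00968366]), 'grip_force': 0.0, 'grip_width': 1.0010645844963644}
scene 524.9471395999964 [[-0.9, 0.33, -0.27, 215.29], [-0.43, -0.72, 0.55, 689.95], [-0.01, 0.61, 0.79, 1016.59]] ['color', 'depth', 'fx', 'fy', 'cx', 'cy', 'camera_from_world']
stage [364. 209.] 0.9 [382. -94.  21.]
stage [264. 219.] 0.89 [586.  38.  28.]
stage [259. 344.] 0.52 [456. 319.  19.]
tray [274. 218.] 0.76 [565.  24.  26.]
tray_tab [257. 297.] 0.8 [513. 221.   8.]
tray_tab [291. 222.] 0.78 [522
[... 152 characters left out ...]
54. 205.] 0.73 [409. -97.  20.]
top 393.5994489338683 [[0.01, 0.99, -0.15, 382.5], [-1.0, 0.01, 0.01, 3.46], [0.02, 0.15, 0.99, 1111.36]] ['color', 'depth', 'fx', 'fy', 'cx', 'cy', 'camera_from_world']
stage [263. 189.] 0.98 [597.  33.  26.]
stage [307. 272.] 0.68 [367. -90.  21.]
stage [241. 207.] 0.45 [544.  95.  34.]
tray [200. 228.] 0.72 [487. 211.   7.]
tray [263. 202.] 0.71 [561.  32.  26.]
tray_tab [265. 216.] 0.82 [520.  28.  32.]
tray_tab [195. 216.] 0.81 [521. 223.  12.]
clip_pad [242. 205.] 0.78 [550.  91.  33.]
clip_pad [290. 288.] 0.65 [325. -43.  33.]
clip_pad [174. 189.] 0.62 [599. 287.   4.]
clip_jaw [310. 256.] 0.79 [411. -96.  19.]
clip_jaw [260. 176.] 0.66 [633.  44.  24.]
```

View pics/scene0.png

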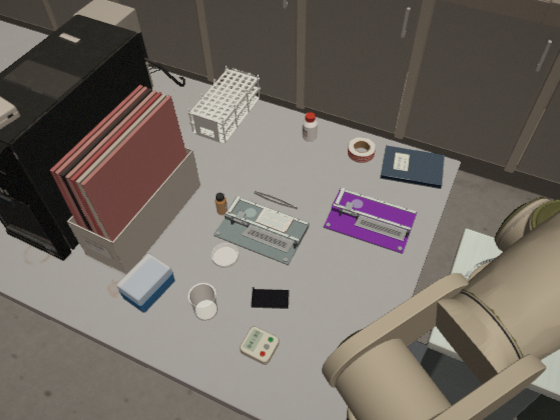

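View pics/top0.png

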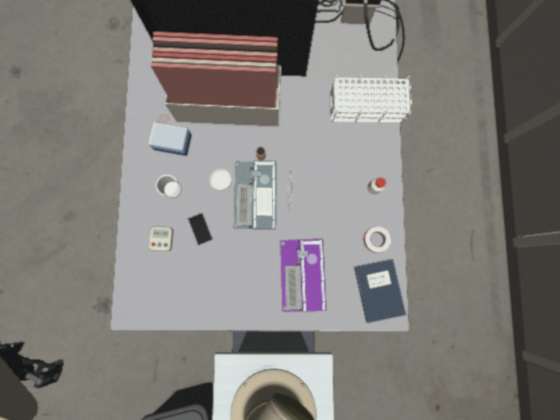

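Both pictures: the grey stage with the white tray is at top (255,195) / scene (262,228). The look-alikes are the purple stage at top (303,275) / scene (371,220) and the black slab at top (200,228) / scene (270,298). I choose the grey one and check it in a close crop with a model overlay.

```bash
cat > ov.py <<'E'
from h import *
import sys
def T(o,yaw,P):
    P=np.array(P,float); c,s=np.cos(yaw),np.sin(yaw)
    return np.c_[o[0]+c*P[:,0]-s*P[:,1],o[1]+s*P[:,0]+c*P[:,1],P[:,2]]
def overlay(c,box,k,o,yaw,trayx,draw=True):
    x0,y0,x1,y1=box; im=cv2.resize(np.ascontiguousarray(c["color"][y0:y1,x0:x1,::-1]),None,fx=k,fy=k,interpolation=cv2.INTER_CUBIC)
    if not draw: return im
    def poly(P,col):
        q=w2p(c,T(o,yaw,P)); q=((q-[x0,y0]+.5)*k).round().astype(int)
        cv2.polylines(im,[q],True,col,1)
    poly([[-110,-23,24],[70,-23,24],[70,23,24],[-110,23,24]],(0,0,255))
    poly([[-102,38,25],[13,38,25],[13,75,40],[-102,75,40]],(0,255,0))
    poly([[trayx-40,-21.5,34],[trayx-40,21.5,34]],(255,0,0))
    poly([[36,11,3+20],[52,11,23],[52,15,23],[36,15,23]],(255,0,255))
    return im
E
python3 - <<'E'
from ov import *
t=capture("top"); s=capture("scene")
# refine with average of place_of
a=overlay(t,(215,145,295,245),5,(589,33),0,-29,False);b=overlay(t,(215,145,295,245),5,(589,33),0,-29)
cv2.imwrite("pics/ov1.png",np.hstack([a[:500],b[:500]]))
a=overlay(s,(205,185,325,270),6,(589,33),0,-29)
cv2.imwrite("pics/ov2.png",a)
E
```

```text
(no output)
```

View pics/ov1.png

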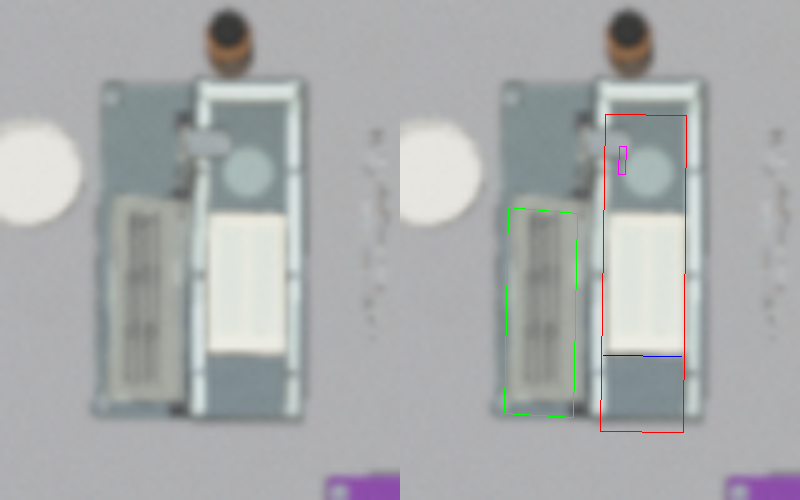

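View pics/ov2.png

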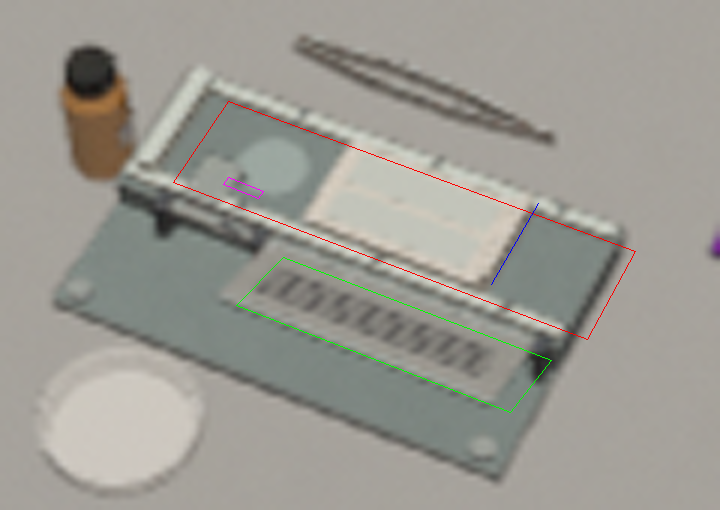

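The crop confirms it: grey stage with the white tray. The model sits about 8 mm too far toward the robot, so I refit.

```bash
python3 - <<'E'
from ov import *
t=capture("top"); s=capture("scene")
o,y,tx=(597,32),0.007,-33
b=overlay(t,(215,145,295,245),5,o,y,tx)
a=overlay(s,(205,185,325,270),5,o,y,tx)
im=np.zeros((500,800,3),np.uint8); im[:, :390]=b[:,:390]; im[:425,390:800]=a[:,50:460]
cv2.imwrite("pics/ov3.png",im)
# depth heights on the top camera near the tail, tab
for n,c in(("top",t),("scene",s)):
    for P in([-45,60,33],[-90,60,33],[0,60,33],[tx,0,26],[-90,0,20],[20,-10,20]):
        W=T(o,y,[P]);uv=w2p(c,W)[0];print(n,P,W[0].round(),p2w(c,uv).round(1))
E
```

```text
top [-45, 60, 33] [552.  92.  33.] [551.6  91.7  32.6]
top [-90, 60, 33] [507.  91.  33.] [506.4  91.2  34.5]
top [0, 60, 33] [597.  92.  33.] [596.5  92.   33.6]
top [-33, 0, 26] [564.  32.  26.] [564.   31.8  25.8]
top [-90, 0, 20] [507.  31.  20.] [507.   31.4  19.7]
top [20, -10, 20] [617.  22.  20.] [617.   22.1  20.5]
scene [-45, 60, 33] [552.  92.  33.] [550.9  93.   35.1]
scene [-90, 60, 33] [507.  91.  33.] [506.2  92.1  34.3]
scene [0, 60, 33] [597.  92.  33.] [596.6  91.9  32.8]
scene [-33, 0, 26] [564.  32.  26.] [563.6  32.5  27.1]
scene [-90, 0, 20] [507.  31.  20.] [507.2  30.9  19.4]
scene [20, -10, 20] [617.  22.  20.] [617.2  21.9  19.7]
```

View pics/ov3.png

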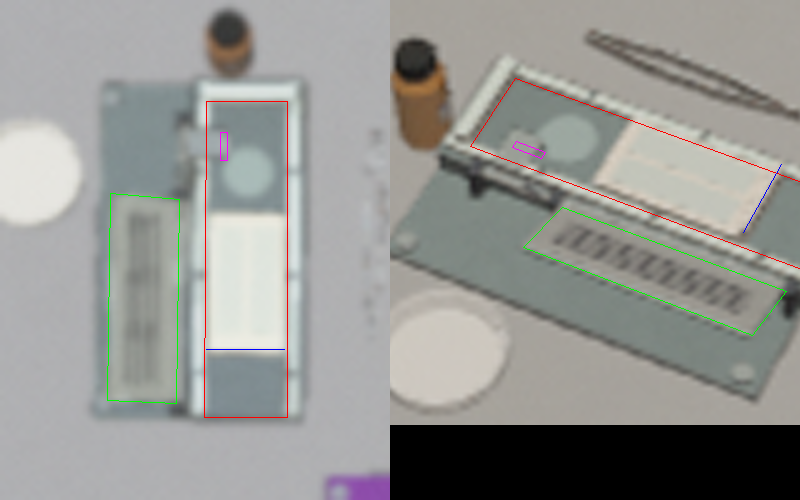

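The overlay now fits in both views: stage at (597, 32) with yaw about 0.007, and the tab's rear face near world x 522. I turn the gripper first so that the fingers line up along the stage's y, half open.

```bash
cat > d.py <<'E'
from h import *
from scipy.spatial.transform import Rotation as R
import sys
# target in stage frame: x y z(world) of TCP -> tool-frame shift, and turn to stage yaw
def delta(x,y,z,yaw=0.007,o=(597,32)):
    s=sense(); w,a,b,c=s["ee_rot"]; M=R.from_quat([a,b,c,w])
    c_,s_=np.cos(yaw),np.sin(yaw); tgt=np.array([o[0]+c_*x-s_*y,o[1]+s_*x+c_*y,z])
    goal=R.from_matrix(np.c_[[-c_,-s_,0],[-s_,c_,0],[0,0,-1]])
    print("t",round(s["time_s"],2),"pos",s["eef_pos"].round(1),"shift",M.inv().apply(tgt-s["eef_pos"]).round(1),"turn",(M.inv()*goal).as_rotvec().round(4),"F",s["force"].round(1),"w",round(s["grip_width"],3))
if __name__=="__main__": delta(*map(float,sys.argv[1:4]))
E
python3 -m jog '[{"az":-0.131,"jaw":-0.1},{"az":-0.131,"jaw":-0.1},{"az":-0.131,"jaw":-0.1}]'; python3 d.py -91 30 120
```

```text
t 0.8 pos [197.6 486.4 231.3] shift [-445.5 -277.8  111.3] turn [-0.      0.     -0.3928] F [ 0.7 -0.5  1. ] w 1.005schema error: expected keys tx, ty, tz, ax, ay, az, jaw
```

```bash
python3 -m jog '[{"tx":0,"ty":0,"tz":0,"ax":0,"ay":0,"az":-0.131,"jaw":-0.1},{"tx":0,"ty":0,"tz":0,"ax":0,"ay":0,"az":-0.131,"jaw":-0.1},{"tx":0,"ty":0,"tz":0,"ax":0,"ay":0,"az":-0.131,"jaw":-0.1}]'; python3 d.py -91 30 120
```

```text
time_s: 1.18
eef_pos: [197.6, 486.4, 231.3]
ee_rot: [0.0, -0.006, 1.0, 0.0]
force: [0.0, 1.0, 0.1]
grip_width: 0.55
grip_force: 0.0
t 1.18 pos [197.6 486.4 231.3] shift [-303.3 -428.6  111.3] turn [0.     0.     0.0045] F [0.  1.  0.1] w 0.55
```

```bash
python3 -m jog '[{"tx":-30,"ty":-43,"tz":0,"ax":0,"ay":0,"az":0.0045,"jaw":-0.1},{"tx":-30,"ty":-43,"tz":0,"ax":0,"ay":0,"az":0,"jaw":-0.1},{"tx":-30,"ty":-43,"tz":0,"ax":0,"ay":0,"az":0,"jaw":-0.1},{"tx":-30,"ty":-43,"tz":0,"ax":0,"ay":0,"az":0,"jaw":-0.1},{"tx":-30,"ty":-43,"tz":0,"ax":0,"ay":0,"az":0,"jaw":-0.1}]';python3 -m jog '[{"tx":-30,"ty":-43,"tz":0,"ax":0,"ay":0,"az":0,"jaw":-0.1},{"tx":-30,"ty":-43,"tz":0,"ax":0,"ay":0,"az":0,"jaw":-0.1},{"tx":-30,"ty":-43,"tz":20,"ax":0,"ay":0,"az":0,"jaw":-0.1},{"tx":-30,"ty":-43,"tz":40,"ax":0,"ay":0,"az":0,"jaw":-0.1},{"tx":-30,"ty":-43,"tz":40,"ax":0,"ay":0,"az":0,"jaw":-0.1}]'; python3 d.py -91 30 55
```

```text
time_s: 1.8
eef_pos: [349.1, 270.5, 231.5]
ee_rot: [0.0, -0.001, 1.0, 0.0]
force: [0.7, -0.2, -0.3]
grip_width: 0.549
grip_force: 0.0
time_s: 2.42
eef_pos: [496.7, 60.3, 134.7]
ee_rot: [0.001, -0.001, 1.0, -0.0]
force: [0.2, 0.4, -0.4]
grip_width: 0.55
grip_force: 0.0
t 2.42 pos [496.7  60.3 134.7] shift [-9.   1.1 79.7] turn [-0.      0.0012 -0.0046] F [ 0.2  0.4 -0.4] w 0.55
```

```bash
python3 -m jog '[{"tx":-8,"ty":1,"tz":40,"ax":0,"ay":0,"az":0,"jaw":-0.1},{"tx":0,"ty":0,"tz":30,"ax":0,"ay":0,"az":0,"jaw":-0.1},{"tx":0,"ty":0,"tz":0,"ax":0,"ay":0,"az":0,"jaw":-0.1}]'; python3 d.py -91 30 45
python3 - <<'E'
from ov import *
t=capture("top"); s=capture("scene")
a=overlay(s,(205,165,325,270),5,(597,32),0.007,-33,False); b=overlay(t,(215,145,295,245),5,(597,32),.007,-33,False)
im=np.zeros((525,800,3),np.uint8); im[:,:520]=a[:,80:600]; im[:500,520:]=b[:,100:380]
cv2.imwrite("pics/near.png",im)
E
```

```text
time_s: 2.8
eef_pos: [502.7, 62.9, 64.0]
ee_rot: [-0.002, -0.001, 1.0, 0.0]
force: [-1.2, 0.7, 0.8]
grip_width: 0.553
grip_force: 0.0
t 2.8 pos [502.7  62.9  64. ] shift [-3.2 -1.5 19. ] turn [ 0.0004 -0.0041 -0.0045] F [-1.2  0.7  0.8] w 0.553
```

View pics/near.png

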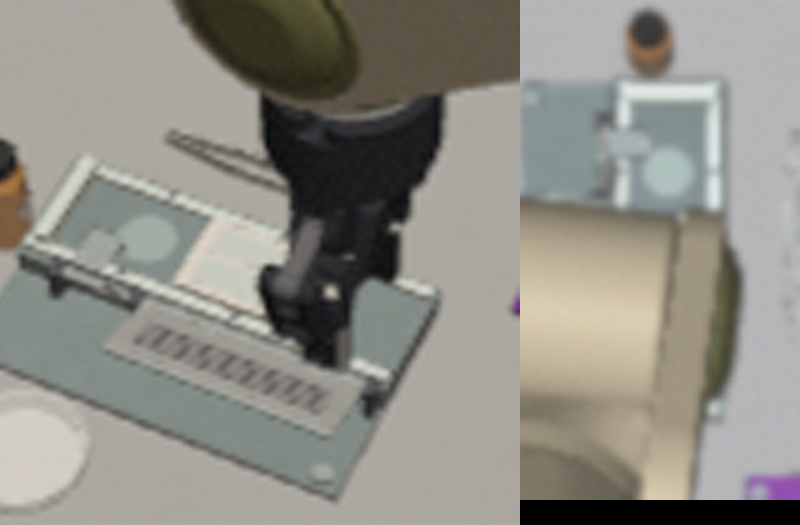

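The fingers stand behind the tab. The left tip shows at crop (330,365), above the rear of the tail, and the top view is hidden by the arm. I check the tip position against the projection.

```bash
python3 -m jog '[{"tx":-3,"ty":-1.5,"tz":0,"ax":0,"ay":0.0,"az":-0.004,"jaw":-0.1},{"tx":0,"ty":0,"tz":0,"ax":0,"ay":0,"az":0,"jaw":-0.1}]'; python3 d.py -91 30 45
python3 - <<'E'
from ov import *
s=capture("scene")
for P in([-91,53,64],[-91,67,64],[-91,53,70],[-91,67,70],[-102,67,68],[-80,67,68]):print(P,w2p(s,T((597,32),.007,[P]))[0].round(1))
# finger point cloud: points z<100 near gripper and above 45
H,W=s["depth"].shape; v,u=np.mgrid[0:H,0:W]; d=s["depth"]; M=np.linalg.inv(s["camera_from_world"])
q=np.stack([(u-s["cx"])/s["fx"]*d,-(v-s["cy"])/s["fy"]*d,-d,np.ones_like(d)],-1)@M.T
m=(d>0)&(q[...,0]>450)&(q[...,0]<560)&(q[...,1]>0)&(q[...,1]<150)&(q[...,2]>48)&(q[...,2]<100)
Q=q[m][:,:3]-[597,32,0]
for z in range(48,100,6):
    k=Q[(Q[:,2]>=z)&(Q[:,2]<z+6)]
    for n,kk in(("L",k[k[:,1]>30]),("R",k[k[:,1]<=30])):
        if len(kk)>2: print(z,n,len(kk),"x",np.percentile(kk[:,0],[3,97]).round(),"y",np.percentile(kk[:,1],[3,97]).round())
E
```

```text
time_s: 3.15
eef_pos: [507.5, 61.3, 66.5]
ee_rot: [0.001, -0.003, 1.0, -0.0]
force: [-0.2, -0.6, -0.3]
grip_width: 0.547
grip_force: 0.0
t 3.15 pos [507.5  61.3  66.5] shift [ 1.7  0.1 21.5] turn [-0.0003  0.0021 -0.0001] F [-0.2 -0.6 -0.3] w 0.547
[-91, 53, 64] [286.4 236.1]
[-91, 67, 64] [283.7 240.9]
[-91, 53, 70] [286.4 234.6]
[-91, 67, 70] [283.7 239.3]
[-102, 67, 68] [288.3 241.6]
[-80, 67, 68] [279.2 238.1]
66 R 3 x [-98. -91.] y [5. 6.]
72 L 6 x [-102.  -88.] y [54. 64.]
72 R 10 x [-101.  -89.] y [-0.  8.]
78 L 14 x [-101.  -82.] y [56. 67.]
78 R 7 x [-100.  -91.] y [0. 6.]
84 L 13 x [-102.  -85.] y [55. 68.]
84 R 10 x [-101.  -92.] y [-1.  8.]
90 L 13 x [-101.  -91.] y [54. 68.]
90 R 10 x [-101.  -91.] y [1. 7.]
96 L 3 x [-101.  -97.] y [55. 61.]
96 R 8 x [-101.  -92.] y [1. 7.]
```

```bash
python3 -m jog '[{"tx":2,"ty":0,"tz":15,"ax":0,"ay":0,"az":0,"jaw":-0.1},{"tx":0,"ty":0,"tz":12,"ax":0,"ay":0,"az":0,"jaw":-0.1},{"tx":0,"ty":0,"tz":0,"ax":0,"ay":0,"az":0,"jaw":-0.1}]'; python3 -m jog '[{"tx":0,"ty":0,"tz":5,"ax":0,"ay":0,"az":0,"jaw":-0.1},{"tx":0,"ty":0,"tz":0,"ax":0,"ay":0,"az":0,"jaw":-0.1}]';python3 -m jog '[{"tx":0,"ty":0,"tz":4,"ax":0,"ay":0,"az":0,"jaw":-0.1},{"tx":0,"ty":0,"tz":0,"ax":0,"ay":0,"az":0,"jaw":-0.1}]'; python3 d.py -91 30 22
```

```text
time_s: 3.58
eef_pos: [504.0, 61.4, 37.1]
ee_rot: [-0.001, -0.003, 1.0, 0.0]
force: [0.5, 0.3, 0.3]
grip_width: 0.55
grip_force: 0.0
time_s: 3.82
eef_pos: [504.7, 61.4, 33.3]
ee_rot: [-0.0, -0.003, 1.0, 0.0]
force: [-0.1, 0.6, -0.4]
grip_width: 0.549
grip_force: 0.0
time_s: 4.08
eef_pos: [505.1, 61.4, 29.6]
ee_rot: [0.0, -0.003, 1.0, 0.0]
force: [-0.0, -0.4, 2.4]
grip_width: 0.551
grip_force: 1.0
t 4.08 pos [505.1  61.4  29.6] shift [-0.7 -0.   7.6] turn [ 0.      0.0007 -0.0004] F [-0.  -0.4  2.4] w 0.551
```

```bash
python3 -m jog '[{"tx":0,"ty":0,"tz":5,"ax":0,"ay":0,"az":0,"jaw":-0.1},{"tx":0,"ty":0,"tz":0,"ax":0,"ay":0,"az":0,"jaw":-0.1}]';python3 -m jog '[{"tx":0,"ty":0,"tz":3,"ax":0,"ay":0,"az":0,"jaw":-0.1},{"tx":0,"ty":0,"tz":0,"ax":0,"ay":0,"az":0,"jaw":-0.1}]';python3 -m jog '[{"tx":0,"ty":0,"tz":1.5,"ax":0,"ay":0,"az":0,"jaw":-0.1},{"tx":0,"ty":0,"tz":0,"ax":0,"ay":0,"az":0,"jaw":-0.1}]'; python3 d.py -91 30 20
python3 - <<'E'
from ov import *
s=capture("scene"); print([ (r["conf"],p2w(s,r["centre"]).round(1)) for r in place_of("clip_jaw","scene")][:3])
a=overlay(s,(205,165,325,270),6,(597,32),0.007,-35); cv2.imwrite("pics/press.png",a[:600])
E
```

```text
time_s: 4.32
eef_pos: [505.2, 61.6, 24.7]
ee_rot: [0.001, -0.003, 1.0, 0.0]
force: [0.4, 3.3, 5.4]
grip_width: 0.551
grip_force: 2.7
time_s: 4.58
eef_pos: [505.2, 61.9, 21.9]
ee_rot: [0.001, -0.003, 1.0, 0.0]
force: [-0.5, 5.7, 8.4]
grip_width: 0.551
grip_force: 3.9
time_s: 4.82
eef_pos: [505.2, 62.0, 20.6]
ee_rot: [0.001, -0.003, 1.0, 0.0]
force: [-1.7, 5.1, 10.4]
grip_width: 0.551
grip_force: 5.0
t 4.83 pos [505.2  62.   20.6] shift [-0.6 -0.6  0.6] turn [ 0.0009  0.0014 -0.0006] F [-1.7  5.1 10.4] w 0.551
[(0.82, array([643. ,  46.3,  39.9])), (0.68, array([418.8, -79.7,  30.8])), (0.48, array([621.3, 160.8,  13.1]))]
```

View pics/press.png

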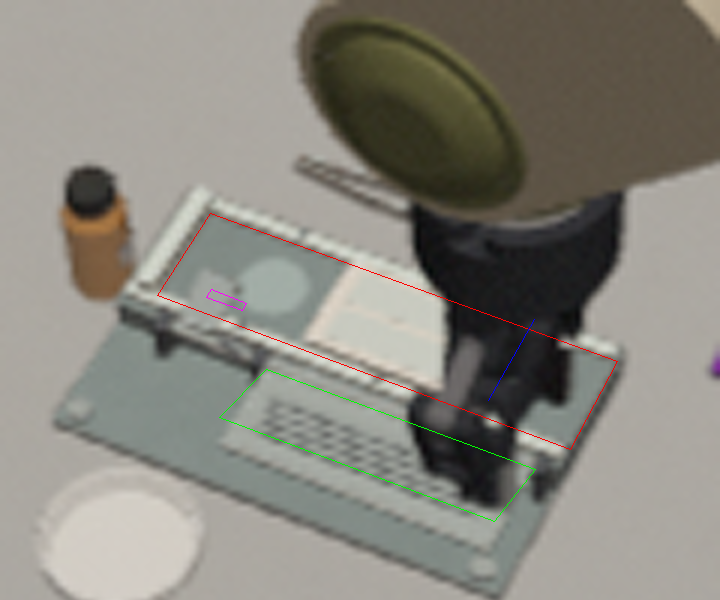

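The tail is pressed: jaw raised to about 40 mm, Fz 10 N. The tray is still back. Now I push.

```bash
python3 -m jog '[{"tx":-3,"ty":0,"tz":0,"ax":0,"ay":0,"az":0,"jaw":-0.1},{"tx":-3,"ty":0,"tz":0,"ax":0,"ay":0,"az":0,"jaw":-0.1},{"tx":-3,"ty":0,"tz":0,"ax":0,"ay":0,"az":0,"jaw":-0.1},{"tx":-3,"ty":0,"tz":0,"ax":0,"ay":0,"az":0,"jaw":-0.1}]';python3 -m jog '[{"tx":-3,"ty":0,"tz":0,"ax":0,"ay":0,"az":0,"jaw":-0.1},{"tx":-3,"ty":0,"tz":0,"ax":0,"ay":0,"az":0,"jaw":-0.1},{"tx":-3,"ty":0,"tz":0,"ax":0,"ay":0,"az":0,"jaw":-0.1},{"tx":-3,"ty":0,"tz":0,"ax":0,"ay":0,"az":0,"jaw":-0.1}]'; python3 d.py -22 30 20
python3 - <<'E'
from ov import *
s=capture("scene"); print([ (r["conf"],p2w(s,r["centre"]).round(1)) for r in place_of("tray","scene")][:3],[ (r["conf"],p2w(s,r["centre"]).round(1)) for r in place_of("clip_jaw","scene")][:2])
a=overlay(s,(205,165,325,270),6,(597,32),0.007,-35); cv2.imwrite("pics/push1.png",a[:600])
E
```

```text
time_s: 5.42
eef_pos: [515.0, 61.8, 20.0]
ee_rot: [-0.002, -0.004, 1.0, 0.0]
force: [-10.3, 0.6, 12.2]
grip_width: 0.549
grip_force: 6.9
time_s: 5.92
eef_pos: [527.1, 61.9, 20.0]
ee_rot: [-0.002, -0.004, 1.0, 0.0]
force: [-11.2, 0.6, 13.0]
grip_width: 0.546
grip_force: 6.9
t 5.92 pos [527.1  61.9  20. ] shift [-47.7  -0.4  -0.2] turn [ 0.0004 -0.0047  0.0002] F [-11.2   0.6  13. ] w 0.546
[(0.64, array([485.7, 209.6,   7.6])), (0.53, array([581.9,  24.2,  25.3])), (0.45, array([636.3,  52.4,  39.4]))] [(0.86, array([415.8, -82.4,  31.5])), (0.78, array([639.7,  54.6,  39. ]))]
```

View pics/push1.png

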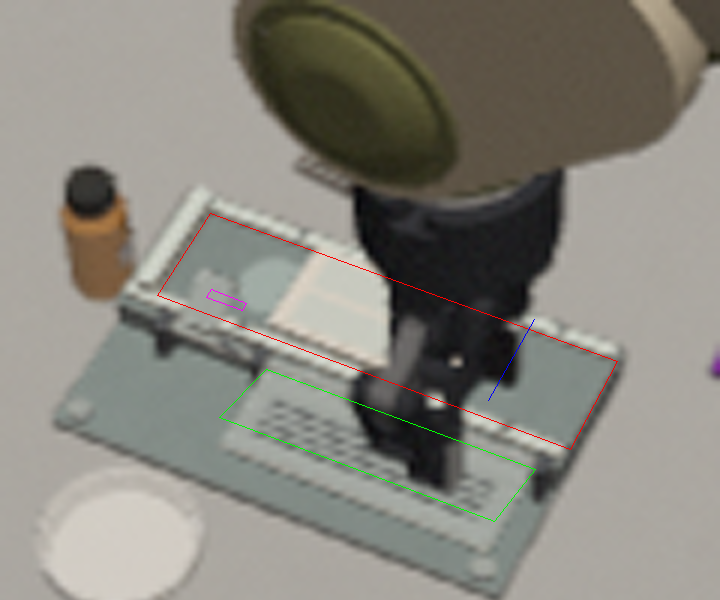

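The tray is sliding straight toward the jaw, its front edge now at crop (300,290), and the push force is steady at 11 N. I continue.

```bash
python3 -m jog '[{"tx":-3,"ty":0,"tz":0,"ax":0,"ay":0,"az":0,"jaw":-0.1},{"tx":-3,"ty":0,"tz":0,"ax":0,"ay":0,"az":0,"jaw":-0.1},{"tx":-3,"ty":0,"tz":0,"ax":0,"ay":0,"az":0,"jaw":-0.1},{"tx":-3,"ty":0,"tz":0,"ax":0,"ay":0,"az":0,"jaw":-0.1},{"tx":-3,"ty":0,"tz":0,"ax":0,"ay":0,"az":0,"jaw":-0.1}]';python3 -m jog '[{"tx":-3,"ty":0,"tz":0,"ax":0,"ay":0,"az":0,"jaw":-0.1},{"tx":-3,"ty":0,"tz":0,"ax":0,"ay":0,"az":0,"jaw":-0.1},{"tx":-3,"ty":0,"tz":0,"ax":0,"ay":0,"az":0,"jaw":-0.1},{"tx":-3,"ty":0,"tz":0,"ax":0,"ay":0,"az":0,"jaw":-0.1}]'; python3 d.py -22 30 20
```

```text
time_s: 6.7
eef_pos: [542.1, 62.0, 20.0]
ee_rot: [-0.002, -0.004, 1.0, 0.0]
force: [-9.0, 0.9, 12.1]
grip_width: 0.55
grip_force: 6.9
time_s: 7.2
eef_pos: [554.2, 62.0, 20.0]
ee_rot: [-0.002, -0.004, 1.0, 0.0]
force: [-8.8, -0.4, 11.9]
grip_width: 0.55
grip_force: 6.9
t 7.2 pos [554.2  62.   20. ] shift [-20.6  -0.3  -0. ] turn [ 0.0005 -0.0045  0.0003] F [-8.8 -0.4 11.9] w 0.55
```

```bash
python3 -m jog '[{"tx":-3,"ty":0,"tz":0,"ax":0,"ay":0,"az":0,"jaw":-0.1},{"tx":-3,"ty":0,"tz":0,"ax":0,"ay":0,"az":0,"jaw":-0.1},{"tx":-3,"ty":0,"tz":0,"ax":0,"ay":0,"az":0,"jaw":-0.1},{"tx":-3,"ty":0,"tz":0,"ax":0,"ay":0,"az":0,"jaw":-0.1}]'; python3 -m jog '[{"tx":-1.5,"ty":0,"tz":0,"ax":0,"ay":0,"az":0,"jaw":-0.1},{"tx":-1.5,"ty":0,"tz":0,"ax":0,"ay":0,"az":0,"jaw":-0.1}]'; python3 d.py -22 30 20
python3 - <<'E'
from ov import *
s=capture("scene")
a=overlay(s,(205,165,325,270),6,(597,32),0.007,30); cv2.imwrite("pics/push2.png",a[:600])
E
```

```text
time_s: 7.7
eef_pos: [566.2, 62.1, 20.1]
ee_rot: [-0.002, -0.004, 1.0, 0.0]
force: [-10.6, 0.3, 10.9]
grip_width: 0.551
grip_force: 6.7
time_s: 7.95
eef_pos: [569.3, 62.2, 20.1]
ee_rot: [-0.002, -0.004, 1.0, 0.0]
force: [-9.6, 0.7, 11.8]
grip_width: 0.548
grip_force: 6.5
t 7.95 pos [569.3  62.2  20.1] shift [-5.5 -0.3  0.1] turn [ 0.0004 -0.004   0.0002] F [-9.6  0.7 11.8] w 0.548
```

View pics/push2.png

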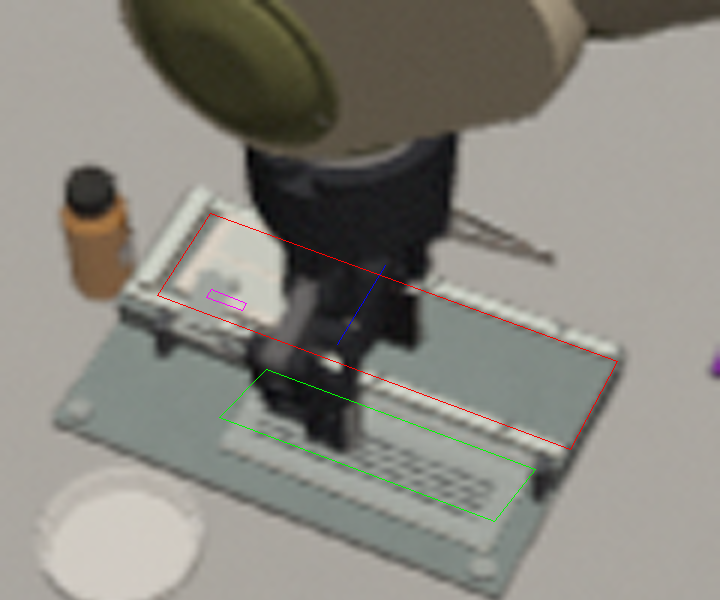

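The tray is under the jaw, with its front edge about 5–8 mm short of the stop at crop (180,290). I take small steps until the force rises.

```bash
for i in 1; do python3 -m jog '[{"tx":-1.5,"ty":0,"tz":0,"ax":0,"ay":0,"az":0,"jaw":-0.1},{"tx":-1.5,"ty":0,"tz":0,"ax":0,"ay":0,"az":0,"jaw":-0.1}]'; done; python3 -m jog '[{"tx":-1,"ty":0,"tz":0,"ax":0,"ay":0,"az":0,"jaw":-0.1},{"tx":-0.5,"ty":0,"tz":0,"ax":0,"ay":0,"az":0,"jaw":-0.1}]'
```

```text
time_s: 8.25
eef_pos: [572.3, 62.2, 20.1]
ee_rot: [-0.002, -0.004, 1.0, 0.0]
force: [-9.4, 1.0, 10.3]
grip_width: 0.555
grip_force: 6.5
time_s: 8.5
eef_pos: [573.4, 62.2, 20.1]
ee_rot: [-0.003, -0.004, 1.0, 0.0]
force: [-11.3, 0.5, 13.0]
grip_width: 0.552
grip_force: 7.6
```

```bash
python3 -m jog '[{"tx":-0.7,"ty":0,"tz":0,"ax":0,"ay":0,"az":0,"jaw":-0.1},{"tx":0,"ty":0,"tz":0,"ax":0,"ay":0,"az":0,"jaw":-0.1}]'
```

```text
time_s: 8.75
eef_pos: [574.5, 62.2, 20.1]
ee_rot: [-0.002, -0.004, 1.0, 0.0]
force: [-8.8, 0.6, 10.9]
grip_width: 0.552
grip_force: 6.1
```

```bash
python3 -m jog '[{"tx":-0.7,"ty":0,"tz":0,"ax":0,"ay":0,"az":0,"jaw":-0.1},{"tx":0,"ty":0,"tz":0,"ax":0,"ay":0,"az":0,"jaw":-0.1}]';python3 -m jog '[{"tx":-0.7,"ty":0,"tz":0,"ax":0,"ay":0,"az":0,"jaw":-0.1},{"tx":0,"ty":0,"tz":0,"ax":0,"ay":0,"az":0,"jaw":-0.1}]'
```

```text
time_s: 9.0
eef_pos: [575.1, 62.2, 20.1]
ee_rot: [-0.002, -0.004, 1.0, 0.0]
force: [-9.6, 1.2, 10.7]
grip_width: 0.549
grip_force: 6.4
time_s: 9.25
eef_pos: [575.6, 62.2, 20.1]
ee_rot: [-0.002, -0.004, 1.0, 0.0]
force: [-10.9, 1.5, 11.8]
grip_width: 0.551
grip_force: 7.5
```

```bash
python3 -m jog '[{"tx":-0.7,"ty":0,"tz":0,"ax":0,"ay":0,"az":0,"jaw":-0.1},{"tx":0,"ty":0,"tz":0,"ax":0,"ay":0,"az":0,"jaw":-0.1}]'
```

```text
time_s: 9.5
eef_pos: [575.6, 62.2, 20.0]
ee_rot: [-0.003, -0.004, 1.0, 0.0]
force: [-13.7, -0.4, 15.4]
grip_width: 0.549
grip_force: 9.0
```

```bash
python3 -m jog '[{"tx":-0.6,"ty":0,"tz":0,"ax":0,"ay":0,"az":0,"jaw":-0.1},{"tx":0,"ty":0,"tz":0,"ax":0,"ay":0,"az":0,"jaw":-0.1},{"tx":0,"ty":0,"tz":0,"ax":0,"ay":0,"az":0,"jaw":-0.1}]'
python3 - <<'E'
from ov import *
s=capture("scene")
a=overlay(s,(205,165,325,270),6,(597,32),0.007,30,False); cv2.imwrite("pics/home.png",a[100:420,50:500])
E
```

```text
time_s: 9.88
eef_pos: [575.7, 62.2, 20.0]
ee_rot: [-0.004, -0.004, 1.0, 0.0]
force: [-17.0, -0.0, 16.7]
grip_width: 0.549
grip_force: 10.1
```

View pics/home.png

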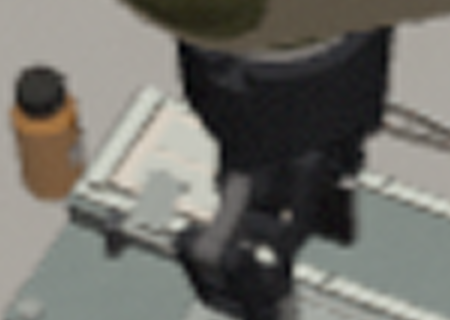

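Home: the tray's front edge meets the stop at crop (130,150), and the TCP stalled with the force rising. I back off the tab, then rise slowly.

```bash
python3 -m jog '[{"tx":1.5,"ty":0,"tz":0,"ax":0,"ay":0,"az":0,"jaw":-0.1},{"tx":2,"ty":0,"tz":0,"ax":0,"ay":0,"az":0,"jaw":-0.1},{"tx":2,"ty":0,"tz":0,"ax":0,"ay":0,"az":0,"jaw":-0.1},{"tx":1.5,"ty":0,"tz":0,"ax":0,"ay":0,"az":0,"jaw":-0.1},{"tx":0,"ty":0,"tz":0,"ax":0,"ay":0,"az":0,"jaw":-0.1}]'
python3 -m jog '[{"tx":0,"ty":0,"tz":-1,"ax":0,"ay":0,"az":0,"jaw":-0.1},{"tx":0,"ty":0,"tz":-1,"ax":0,"ay":0,"az":0,"jaw":-0.1},{"tx":0,"ty":0,"tz":-1,"ax":0,"ay":0,"az":0,"jaw":-0.1},{"tx":0,"ty":0,"tz":-1,"ax":0,"ay":0,"az":0,"jaw":-0.1},{"tx":0,"ty":0,"tz":-1,"ax":0,"ay":0,"az":0,"jaw":-0.1}]'
python3 -m jog '[{"tx":0,"ty":0,"tz":-1,"ax":0,"ay":0,"az":0,"jaw":-0.1},{"tx":0,"ty":0,"tz":-2,"ax":0,"ay":0,"az":0,"jaw":-0.1},{"tx":0,"ty":0,"tz":-4,"ax":0,"ay":0,"az":0,"jaw":-0.1},{"tx":0,"ty":0,"tz":-10,"ax":0,"ay":0,"az":0,"jaw":-0.1},{"tx":0,"ty":0,"tz":-20,"ax":0,"ay":0,"az":0,"jaw":-0.1}]'
python3 -m jog '[{"tx":0,"ty":0,"tz":-40,"ax":0,"ay":0,"az":0,"jaw":-0.1},{"tx":0,"ty":0,"tz":-40,"ax":0,"ay":0,"az":0,"jaw":-0.1},{"tx":40,"ty":0,"tz":-40,"ax":0,"ay":0,"az":0,"jaw":-0.1},{"tx":50,"ty":0,"tz":0,"ax":0,"ay":0,"az":0,"jaw":-0.1},{"tx":50,"ty":0,"tz":0,"ax":0,"ay":0,"az":0,"jaw":-0.1}]'
python3 -m jog '[{"tx":40,"ty":30,"tz":0,"ax":0,"ay":0,"az":0,"jaw":-0.1},{"tx":0,"ty":50,"tz":0,"ax":0,"ay":0,"az":0,"jaw":-0.1},{"tx":0,"ty":50,"tz":0,"ax":0,"ay":0,"az":0,"jaw":-0.1},{"tx":0,"ty":0,"tz":0,"ax":0,"ay":0,"az":0,"jaw":-0.1},{"tx":0,"ty":0,"tz":0,"ax":0,"ay":0,"az":0,"jaw":-0.1}]'
python3 - <<'E'
from ov import *
s=capture("scene"); t=capture("top")
a=overlay(s,(205,165,325,270),4,(597,32),0.007,30); b=overlay(t,(215,145,295,245),4,(597,32),.007,30)
im=np.zeros((420,800,3),np.uint8); im[:,:480]=a; im[:400,480:800]=b
cv2.imwrite("pics/end.png",im)
E
```

```text
time_s: 10.55
eef_pos: [574.0, 61.8, 21.6]
ee_rot: [0.003, -0.003, 1.0, 0.0]
force: [4.9, 2.6, 7.8]
grip_width: 0.552
grip_force: 4.3
time_s: 11.18
eef_pos: [572.7, 61.5, 25.6]
ee_rot: [0.001, -0.003, 1.0, -0.0]
force: [2.0, -0.5, 3.3]
grip_width: 0.547
grip_force: 1.5
time_s: 11.8
eef_pos: [571.2, 61.9, 62.3]
ee_rot: [-0.001, -0.003, 1.0, 0.0]
force: [-0.5, -0.8, 0.7]
grip_width: 0.55
grip_force: 0.0
time_s: 12.42
eef_pos: [430.1, 60.9, 182.7]
ee_rot: [0.001, -0.003, 1.0, -0.0]
force: [0.4, 0.2, -0.3]
grip_width: 0.549
grip_force: 0.0
time_s: 13.05
eef_pos: [390.7, 190.3, 182.2]
ee_rot: [0.0, -0.004, 1.0, -0.0]
force: [-0.3, -1.1, -0.1]
grip_width: 0.547
grip_force: 0.0
```

View pics/end.png

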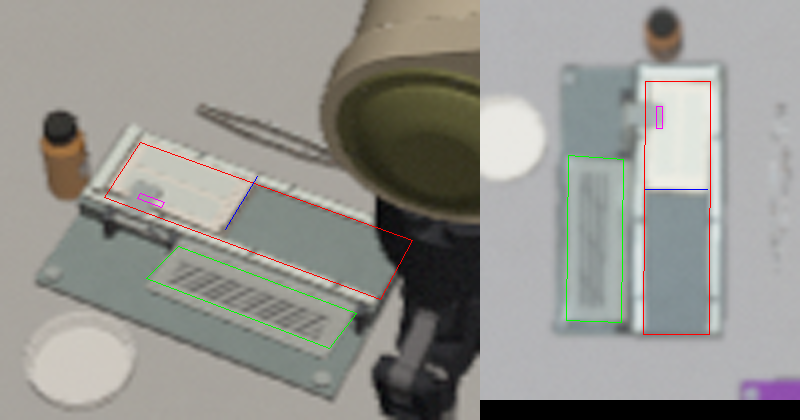

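The tray is home: its tab is on the home line and its front edge against the stop in both views. The jaw rests on it and the arm is clear, so I hand in.

```bash
python3 -c "from rig import finish_job; print(finish_job())"
```

```text
the job is handed in; nothing more can be done
None
```

The tray is home against the end stop with the released clip resting on it, the arm is clear, and the job was handed in at about 13 s; no verdict was returned.

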